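# Dock the clipped-nose fixture plate

## Robot

A 7-joint arm with a two-finger parallel gripper is mounted at the origin on the work surface. World frame = base frame: x ahead of the robot, y to its left, z up, the work surface at z = 0. Lengths are in m, angles in degrees, forces in N, time in s.
With the tool pointing down it reaches from about 0.425 to 0.975 m from the base axis. Payload 16.7 kg.
Tool frame: the origin (TCP) lies at the very end of the fingers, on their centre line; the grasp point (between the pads) lies r.grip_point_offset behind it (r.grip_point_offset is the distance from the TCP to the grasp point, in m); z points along the fingers, y is the line along which they close (so a half turn about z gives the same grasp; the last joint's range is limited). The gripper opens to 85 mm and grips with 20 to 120 N. Pads are 22 mm wide; open, the fingers measure 114 mm over their backs; the gripper's body (76 mm by 85 mm) begins 54 mm behind the grasp point. The pads swing forward as they close: fully open they stand 13 mm farther back than shut.
Start: joints at [-75.43, 24.414, 4.234, 92.017, -1.954, 63.644, -3.845], TCP at [0.265, 0.621, 0.231] pointing down, gripper open.
Joint ranges: [-163.25, 163.25], [-28.42, 122.38], [-70.27, 78.77], [12.13, 141.07], [-58.53, 238.53], [9.26, 117.41], [-156.51, 156.51]. Speed limits (degrees/s): [108.29, 108.29, 136.94, 136.94, 172.46, 172.46, 172.46].

## Interface

Orientations are given as [roll, pitch, yaw] about the fixed x, y, z axes, in that order (R = Rz(yaw) Ry(pitch) Rx(roll)).
In Python, from workcell import r gives the robot as it stands.
- The arm moves only by the tool jog_arm, never from a script. Its argument "moves" is one flat list of numbers, 6 for each row, row after row: the shift along the tool's x, y, z scaled (see below), then the turn, a rotation vector about the tool's x, y, z scaled (see below). In form: [tx, ty, tz, ax, ay, az, tx, ty, tz, ax, ay, az, ...]. A call has 1 to 12 rows; each row shifts and turns the commanded pose from where the row before left it, along the tool's axes as they then stand; what a row does not reach is not made up. The controller multiplies each number of a shift by 50 mm and each number of a turn by 6 degrees. A row lasts 1/8 s, in which the tool goes at most 62.5 mm and 10.7 degrees, less where a joint would pass 70% of its speed; a pose out of reach is approached as far as the arm can. A call with a number of a shift or a turn outside -1 to 1 is refused whole. A call with a gripper value outside its range is refused whole. "claw" is the opening, from 0 (shut) to 1 (fully open), set as the call begins (left out, the last holds). The fingers move at their own pace and stop on an object; "force" is the grip in N (left out, the last holds). Time passes only in rows, so rows that do not move let the fingers close. It gives the time, the measured TCP pose, the force, the opening and the grip force at its end, in the units of the state.
- r.observe(): the state, without advancing time (a new reading comes with each control period).
- r.snapshot(name): name is "side" or "top" or "wrist"; returns a dict with "img" (480x640x3 uint8, blue, green, red), "K" (3x3 intrinsics, pixels), "extrinsics" (4x4, takes a point from camera to world coordinates); the wrist camera has in their place "tool_from_camera" (4x4, takes a point from camera to tool coordinates, whose origin is the TCP and whose axes are the flange's). Camera axes: x right, y up, looking along -z (the intrinsics and any distortion apply to the point x, -y, -z); pixel columns grow to the right and rows downward; lengths in m; the calibration is good to about 2 mm. A picture is of the moment at which its call begins: read the wrist's pose just before it. There is no depth.
- r.sign_off(): hands the job in; it is judged then, once.
The state is a dict: "t": time; "q": joint angles; "qd": joint speeds; "effort": joint torques, N m; "ee_pos": TCP position; "orientation": TCP orientation; "contact_force": force on the tool from outside, world axes, zero at the start; "torque": the same for the moment, N m; "width": opening from 0.0 (shut) to 1.0 (fully open); "grasp_force": force on a finger pad.
Only numpy, scipy, OpenCV 4.12 (cv2) and the standard library are available. Lean on these libraries where they do the work, as an engineer would, in place of code of your own. Each camera call takes 0.05 s, during which the arm holds its last target. There are 200 camera calls.

## Task

Return the loose fixture plate with the two clipped nose corners to its own dock, the one whose end and label have the same clipped corners. It is too wide to pick up: slide it flat over the mat, nose first, and press it fully home against the end stop and its spring ejector until both spring catches snap out behind it and hold it. Do not ram it, and leave the other plates, the workpieces and the blue bin where they are.

Things in the scene. Friction and masses are not known exactly. Their poses are not given: they have to be found in the camera images.
- plate_clip: The plate to put away: bare aluminium fixture plate with a grid of small tapped holes (marks only), 120 mm long (own x), 88 mm wide (y), 16 mm thick, 0.37 to 0.6 kg, flat and loose on the mat (z = 0). Nose = +x end, both corners cut at 45 degrees, 24 by 24 mm; tail = -x end, square. Origin: centre of the underside. It starts with its nose within 0.6 rad of the docks' +x.
- plate_tail (a point): Middle of the plate's square tail face, 60 mm behind its origin and 8 mm up: the face to push on. Axes as the plate's.
- dock_clip: Its own dock, empty, fixed: two grey rails along own x, 18 mm tall, inner faces at y = -46 and +46 mm, no floor (the plate slides on the mat). +x is the way in. Its origin and axes are the plate's when home. End stop face at x = +60 mm with 45 degree corner pieces like the clipped nose. Rails begin at x = -84 mm. The docks stand in one row, 110 mm apart along y, in any order.
- dock_mouth (a point): Mouth of dock_clip, on the mat at x = -106 mm of the dock, y = 0: here the flared lead-ins of the rails begin, the mouth there about 7 mm wider on each side. Axes as the dock's.
- dock_label (a point): Label of dock_clip: card 42 x 66 mm lying 12 mm above the mat behind the end stop, x = +98 mm of the dock, with the dark outline of the clipped-nose plate on it.
- dock_square: A dock of the same make and size, empty, but with a plain square end and a square-nosed plate on its label: not the right one. Same origin and axes.
- dock_tongue: A dock of the same make and size with square shoulder blocks at its end; its own plate is already in it. Same origin and axes.
- plate_square: Bystander: square-nosed fixture plate 120 x 88 x 16 mm in use on the mat with a workpiece on it. Origin: centre of the underside.
- plate_tongue: Bystander: fixture plate with a 40 mm wide, 24 mm long square tongue at its nose, 120 x 88 x 16 mm over all, home and caught in dock_tongue. Origin: centre of the underside.
- work1: Bystander: machined steel part, tapered body 60 mm across and 60 mm tall with a dished head, 102 mm tall in all, standing on plate_square. Origin: centre of the underside.
- work2: Bystander: a second such part, standing on the mat left of the docks, nearer the robot. Origin: centre of the underside.
- bin: Bystander: blue open plastic bin, 120 x 160 x 60 mm, to the left beyond the docks. Origin: centre of the underside.
- catch_clip_l (a joint): Left spring catch of dock_clip, in the +y rail at x = -80 to -61.5 mm under a black housing 27 mm high. 0 = fully out, 6 mm into the channel; 0.0075 m = pushed back. The clipped corners cam both catches back as the nose passes: some 10 N in all, then a few N of drag. Its square inner face is only 1.5 mm behind the tail of a fully home plate, so it springs out only there, and holds the plate.
- catch_clip_r (a joint): The same catch in the right (-y) rail; both snap out behind the tail when the plate has been pushed fully home.
- ejector_clip (a joint): Spring ejector of dock_clip: steel plunger, 12 mm across, that sticks 12 mm out of the middle of the end stop, 9 mm up. 0 = out, 0.012 m = pressed flush with the stop. It pushes the plate back out with 5 N where it meets the nose, rising to 15 N when home, and throws the plate back 12 mm if it is let go before both catches have snapped out.
Not all that is in view belongs to the job. Leave any red look-alike of the plate_clip alone.

How it is judged:
By the outcome, as a careful person would: the job done as asked, in the order asked, and still so for the second after the job is handed in, with the robot touching nothing.
It also fails if it takes over 72 s, if anything falls off the work surface, if the arm or the gripper's body presses on something with over 40 N, if the wrist force passes 120 N, or if a joint passes its speed limit or range.

## Working session

There is one attempt and no reset: what is moved stays moved. The work goes in short steps, Python scripts to look and compute and a tool call to move; the robot and the scene stay as the last step left them, time stands still between calls to the robot, and variables do not carry over. Pictures are saved under pics/ and viewed, at most 10 in all, crops included, and the job is handed in when it is done.

Besides the shell and the picture viewer there is one more tool, called after "Request:" by a JSON object that holds its "api" and its "payload", one argument or row to a line. jog_arm: Moves the arm, as the interface text tells. Its arguments: {"type":"object","properties":{"moves":{"type":"array","items":{"type":"number","minimum":-1,"maximum":1}},"claw":{"type":"number"},"force":{"type":"number"}},"required":["moves"]}

```bash
mkdir -p pics; python3 - <<'E'
from workcell import r
import cv2,numpy as np
o=r.observe();print(o);print(r.grip_point_offset)
for n in("top","side"):
    s=r.snapshot(n);cv2.imwrite(f"pics/{n}0.png",s["img"]);np.savez(f"{n}.npz",**{k:v for k,v in s.items()})
    print(n,s["K"],s["extrinsics"],[k for k in s])
E
```

```text
{'t': 0.0, 'q': array([-75.43159307,  24.45029096,   4.22942156,  92.05108668,
        -1.95322613,  63.6424131 ,  -3.84535433]), 'qd': array([ 0.12263614,  0.04508123,  0.07258107,  0.10304197,  0.04634267,
       -0.01507652, -0.0360645 ]), 'effort': array([-2.73815044e-05, -9.49848676e+01,  3.76104444e+00, -4.63509250e+01,
        1.92749355e-02,  1.03657512e-02,  3.49877917e-05]), 'ee_pos': array([0.26505209, 0.62035769, 0.23061103]), 'orientation': array([-1.79928483e+02,  5.04643619e-03,  1.56865277e+02]), 'contact_force': array([ 0.23120149,  0.1248633 , -0.14022575]), 'torque': array([ 0.00251676, -0.06743273, -0.04755154]), 'grasp_force': 0.0, 'width': 0.9974878958834451}
0.0187
top [[511.008994     0.         318.10383006]
 [  0.         511.008994   245.06113598]
 [  0.           0.           1.        ]] [[-0.02930344  0.98804275 -0.15136987  0.35059228]
 [-0.99948599 -0.03093295 -0.00842114  0.00587587]
 [-0.01300277  0.15104529  0.98844132  1.39303581]
 [ 0.          0.          0.          1.        ]] ['img', 'K', 'extrinsics']
side [[557.20156387   0.         330.57364853]
 [  0.         557.20156387 238.67906352]
 [  0.           0.           1.        ]] [[ 0.94341039  0.21348841 -0.25377065  0.24185509]
 [-0.33143547  0.6330196  -0.69959754 -0.93164712]
 [ 0.01128582  0.74411618  0.66795489  0.92748365]
 [ 0.          0.          0.          1.        ]] ['img', 'K', 'extrinsics']
```

View pics/top0.png

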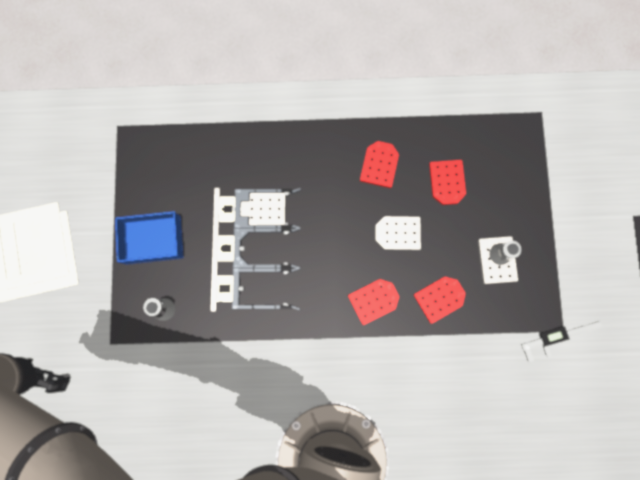

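View pics/side0.png

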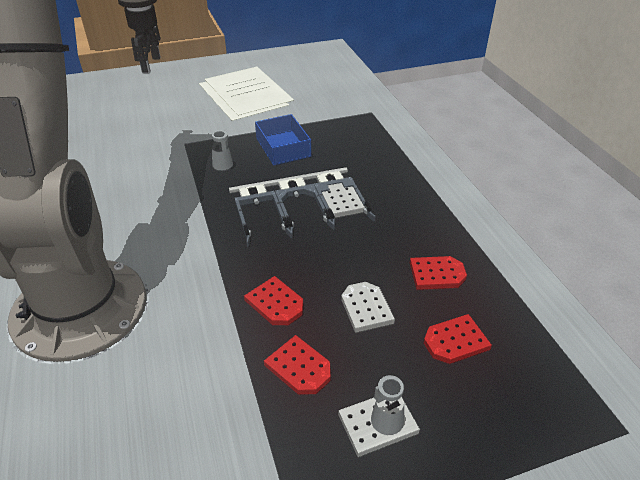

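The clip plate (bare, nose pointing left) is centred near (399,233) in the top view. The clip dock is the middle one, around (235–290, 235–265), and opens to the right, towards world −y.

```bash
cat >h.py <<'E'
import cv2,numpy as np
def ray(K,T,uv,z):
    uv=np.atleast_2d(uv).astype(float)
    d=np.c_[(uv[:,0]-K[0,2])/K[0,0],-(uv[:,1]-K[1,2])/K[1,1],-np.ones(len(uv))]@T[:3,:3].T
    return T[:3,3]+d*((z-T[2,3])/d[:,2])[:,None]
def proj(K,T,P):
    c=(np.atleast_2d(P)-T[:3,3])@T[:3,:3]
    return np.c_[K[0,2]-K[0,0]*c[:,0]/c[:,2],K[1,2]+K[1,1]*c[:,1]/c[:,2]]
def white(img,lo=170):
    hsv=cv2.cvtColor(img,cv2.COLOR_BGR2HSV)
    m=((hsv[...,2]>lo)&(hsv[...,1]<60)).astype(np.uint8)
    return cv2.morphologyEx(m,cv2.MORPH_CLOSE,np.ones((5,5)))
E
python3 - <<'E'
from h import *
for n in("top","side"):
    s=np.load(n+".npz");K,T,img=s["K"],s["extrinsics"],s["img"]
    cs,_=cv2.findContours(white(img),cv2.RETR_EXTERNAL,cv2.CHAIN_APPROX_NONE)
    for c in cs:
        a=cv2.contourArea(c)
        if not 150<a<4000: continue
        p=cv2.approxPolyDP(c,3,True)[:,0]
        w=ray(K,T,p,.016)[:,:2]
        rc=cv2.minAreaRect((ray(K,T,c[:,0],.016)[:,:2]*1000).astype(np.float32))
        print(n,a,p.mean(0),np.round(rc[0],1),np.round(rc[1],1),round(rc[2],1));print(np.round(w*1000).tolist())
    if n=="top":
        cv2.imwrite("pics/dock.png",cv2.resize(img[175:325,205:310],None,fx=4,fy=4,interpolation=cv2.INTER_CUBIC))
    else: cv2.imwrite("pics/dockside.png",cv2.resize(img[155:255,220:385],None,fx=4.5,fy=4.5,interpolation=cv2.INTER_CUBIC))
E
```

```text
top 233.5 [355.25 475.  ] [-35.7 -54.1] [97.2 24.8] 78.1
[[-16.0, -9.0], [-43.0, -28.0], [-45.0, -102.0], [-33.0, -100.0]]
top 401.5 [ 35.33333333 472.        ] [  2.9 759.5] [85.2 51.2] 88.5
[[-22.0, 803.0], [-24.0, 718.0], [29.0, 764.0]]
top 433.0 [  7.         453.33333333] [ 36.3 832.1] [111.8  46.8] 3.7
[[91.0, 859.0], [-21.0, 844.0], [57.0, 810.0]]
top 222.0 [150.8 307.4] [408.5 468.9] [44.8 46.3] 44.5
[[431.0, 475.0], [408.0, 493.0], [389.0, 482.0], [386.0, 463.0], [417.0, 447.0]]
top 1557.0 [504.5        257.16666667] [ 507.2 -475.8] [123.3 109.7] 2.6
[[567.0, -507.0], [564.0, -420.0], [444.0, -427.0], [450.0, -513.0], [512.0, -513.0], [539.0, -529.0]]
top 1378.5 [392.83333333 231.83333333] [ 589.6 -200.4] [123.7  91.5] 88.2
[[615.0, -143.0], [573.0, -138.0], [551.0, -156.0], [545.0, -259.0], [631.0, -261.0], [636.0, -168.0]]
side 3116.0 [382.90909091 400.90909091] [ 515.2 -446.8] [135.6 121.7] 3.1
[[578.0, -396.0], [545.0, -387.0], [530.0, -401.0], [540.0, -422.0], [531.0, -432.0], [514.0, -420.0], [448.0, -423.0], [451.0, -510.0], [568.0, -504.0], [565.0, -437.0], [581.0, -
[... 601 characters left out ...]
.0], [715.0, 199.0], [690.0, 226.0], [711.0, 284.0], [730.0, 294.0], [395.0, 306.0], [434.0, 260.0], [448.0, 297.0], [464.0, 292.0], [464.0, 259.0], [484.0, 262.0], [493.0, 297.0], [528.0, 290.0], [542.0, 257.0], [561.0, 294.0], [592.0, 254.0], [605.0, 294.0], [638.0, 288.0], [640.0, 258.0], [658.0, 252.0], [665.0, 279.0], [685.0, 278.0], [678.0, 235.0], [629.0, 208.0], [628.0, 118.0], [697.0, 117.0]]
side 256.5 [527.30769231 139.61538462] [1316.5  252.5] [263.7  84.5] 69.6
[[1385.0, 368.0], [1337.0, 331.0], [1300.0, 330.0], [1324.0, 322.0], [1300.0, 280.0], [1313.0, 252.0], [1287.0, 202.0], [1251.0, 196.0], [1254.0, 135.0], [1327.0, 229.0], [1354.0, 232.0], [1324.0, 236.0], [1322.0, 291.0]]
```

View pics/dock.png

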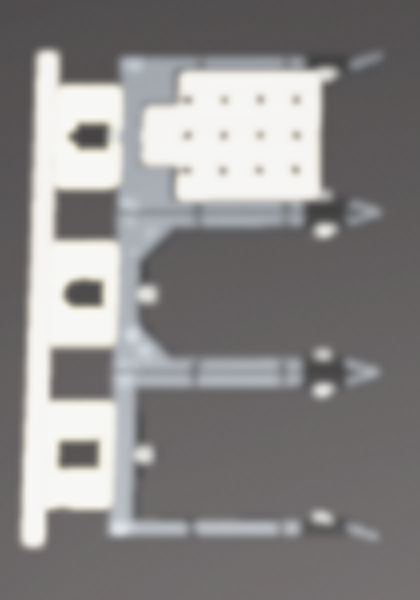

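View pics/dockside.png

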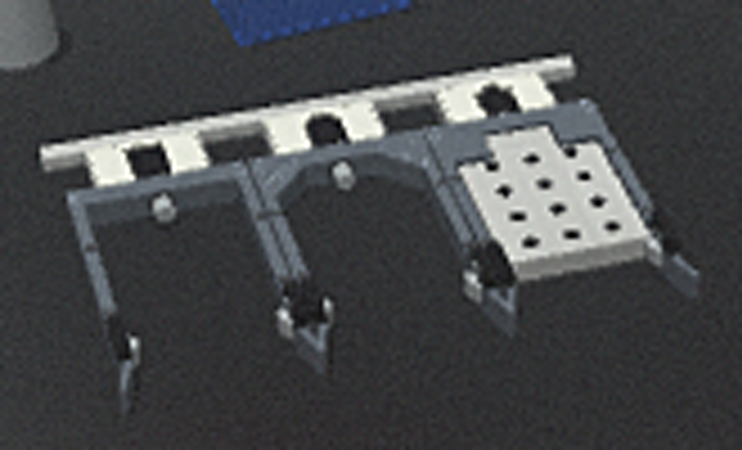

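```bash
python3 - <<'E'
from h import *
s=np.load("top.npz");K,T=s["K"],s["extrinsics"]
f=lambda x,y,z:np.round(ray(K,T,[205+(x+.5)/4-.5,175+(y+.5)/4-.5],z)[0]*1000,1)[:2]
for n,a in dict(label=[(60,240,.012),(118,240,.012),(118,348,.012),(56,348,.012)],
 ejector=[(147,294,.009)],ejsq=[(143,454,.009)],catches=[(322,230,.01),(322,354,.01)],lead=[(380,212,.018),(380,372,.018)],
 railtop=[(180,228,.018),(300,227,.018)],railbot=[(180,358,.018),(300,360,.018)],mid1=[(140,213,.018),(300,213,.018)],mid2=[(140,372,.018),(300,373,.018)],bar=[(48,52,.03),(33,545,.03)],
 tongueplate=[(322,72,.016),(322,200,.016),(176,72,.016),(176,200,.016)]).items(): print(n,[f(*p).tolist() for p in a])
s=np.load("side.npz");K,T=s["K"],s["extrinsics"]
g=lambda x,y,z:np.round(ray(K,T,[220+(x+.5)/4.5-.5,155+(y+.5)/4.5-.5],z)[0]*1000,1)[:2]
for n,a in dict(ej=[(345,174,.009)],ejsq=[(163,208,.009)],lead=[(325,340,.018),(514,305,.018)],catch=[(326,312,.01),(472,282,.01)]).items(): print("s",n,[g(*p).tolist() for p in a])
E
```

```text
label [[599.6, 287.5], [598.3, 247.5], [523.6, 247.9], [524.9, 290.2]]
ejector [[560.6, 228.3]]
ejsq [[451.1, 231.7]]
catches [[601.2, 107.3], [515.4, 109.0]]
lead [[611.0, 66.7], [501.0, 69.4]]
railtop [[604.2, 203.9], [602.3, 121.7]]
railbot [[514.7, 204.7], [510.8, 123.4]]
mid1 [[615.5, 231.3], [612.1, 121.5]]
mid2 [[506.0, 232.0], [502.0, 123.5]]
bar [[728.0, 292.1], [391.5, 301.8]]
tongueplate [[711.3, 104.7], [621.0, 106.4], [714.6, 206.0], [624.2, 206.8]]
s ej [[563.8, 233.9]]
s ejsq [[452.2, 236.3]]
s lead [[506.7, 81.5], [615.6, 76.4]]
s catch [[516.4, 113.3], [602.9, 112.1]]
```

The dock in the middle is the clip one: origin about (561, 181) mm, heading 88.3°. The plate is at about (590, −198) mm, heading 87°, so it sits about 40 mm too far out. I'll push it sideways with both fingertips first, then push on the tail.

Request:
{"api": "jog_arm", "payload": {
  "moves": [0,0,0,0,0,-0.84,0,0,0,0,0,-0.84,0,0,0,0,0,-0.84,0,0,0,0,0,-0.84],
  "claw": 0.5
}}

```text
t: 0.6
ee_pos: [0.2651, 0.6204, 0.2309]
orientation: [-180.0, -0.0, 177.2]
contact_force: [-0.7, -0.8, 0.3]
width: 0.499
grasp_force: 0.0
```

Request:
{"api": "jog_arm", "payload": {
  "moves": [-0.44,-0.8,0,0,0,0,-0.44,-0.8,0,0,0,0,-0.44,-0.8,0,0,0,0,-0.44,-0.8,0,0,0,0,-0.44,-0.8,0,0,0,0,-0.44,-0.8,0,0,0,0,-0.44,-0.8,0,0,0,0,-0.44,-0.8,0,0,0,0,-0.44,-0.8,0,0,0,0,-0.44,-0.8,0,0,0,0]
}}

```text
t: 1.85
ee_pos: [0.4645, 0.2083, 0.2312]
orientation: [-180.0, -0.0, 177.0]
contact_force: [1.5, 1.1, -0.0]
width: 0.5
grasp_force: 0.0
```

Request:
{"api": "jog_arm", "payload": {
  "moves": [-0.44,-0.8,0,0,0,0,-0.44,-0.8,0,0,0,0,-0.44,-0.8,0,0,0,0,-0.44,-0.8,0,0,0,0,-0.44,-0.8,0,0,0,0,-0.44,-0.8,0,0,0,0,-0.44,-0.8,0,0,0,0,-0.44,-0.8,0,0,0,0,-0.44,-0.8,0,0,0,0,-0.44,-0.8,0,0,0,0,0,0,0,0,0,0]
}}

```text
t: 3.22
ee_pos: [0.6629, -0.2051, 0.2305]
orientation: [-179.9, -0.1, 176.8]
contact_force: [-0.1, 0.1, -0.7]
width: 0.498
grasp_force: 0.0
```

```bash
cat >>h.py <<'E'
from scipy.spatial.transform import Rotation as Ro
def wrist(r):
    o=r.observe();s=r.snapshot("wrist")
    W=np.eye(4);W[:3,:3]=Ro.from_euler("xyz",o["orientation"],degrees=True).as_matrix();W[:3,3]=o["ee_pos"]
    return s["img"],s["K"],W@s["tool_from_camera"],o
def plate(img,K,T,lo=170):
    for c in cv2.findContours(white(img,lo),cv2.RETR_EXTERNAL,cv2.CHAIN_APPROX_NONE)[0]:
        w=(ray(K,T,c[:,0],.016)[:,:2]*1000).astype(np.float32)
        a=cv2.contourArea(w)
        if 5000<a<13000:
            rc=cv2.minAreaRect(w);print("plate",a,np.round(rc[0],1),np.round(rc[1],1),round(rc[2],1),np.round(ray(K,T,cv2.approxPolyDP(c,5,True)[:,0],.016)[:,:2]*1000).tolist())
E
python3 - <<'E'
from workcell import r
from h import *
i,K,T,o=wrist(r);print(T.round(3));cv2.imwrite("pics/w1.png",i);plate(i,K,T)
E
```

```text
[[ 0.056 -0.945 -0.323  0.579]
 [ 0.998  0.053  0.019 -0.2  ]
 [-0.001 -0.324  0.946  0.374]
 [ 0.     0.     0.     1.   ]]
plate 5351.283135894686 [ 943.1 -591.7] [ 63.3 162.5] 39.3 [[916.0, -509.0], [916.0, -609.0], [1011.0, -641.0], [1012.0, -626.0]]
plate 6407.42303978093 [ 940.8 -219.1] [158.   50.4] 90.0 [[917.0, -140.0], [921.0, -298.0], [951.0, -297.0], [966.0, -218.0], [959.0, -146.0]]
plate 7766.772369030514 [959.3 133.9] [198.4  79.5] 44.5 [[916.0, 36.0], [1056.0, 177.0], [917.0, 148.0]]
plate 9859.765154799446 [ 589.1 -198.4] [120.4  88.4] 87.5 [[543.0, -256.0], [631.0, -260.0], [634.0, -164.0], [612.0, -139.0], [572.0, -138.0], [547.0, -160.0]]
```

View pics/w1.png

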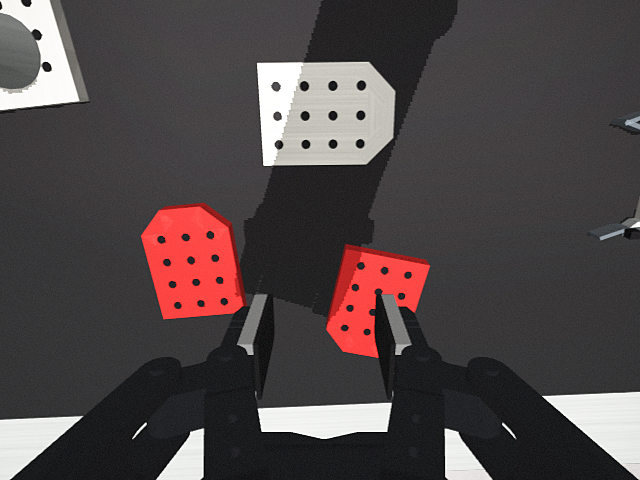

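The bare plate is at px (325,114). The red plates lie beyond the gripper, about 40 mm clear of it. Next I square the tool to the dock heading and descend on the far side of the plate.

Request:
{"api": "jog_arm", "payload": {
  "moves": [0,0.05,0.7,0,0,-0.25,0,0,0.8,0,0,0,0,0,0.8,0,0,0,0,0,0.8,0,0,0,0,0,0.8,0,0,0,0,0,0.4,0,0,0,0,0,0.2,0,0,0,0,0,0,0,0,0]
}}

```text
t: 4.28
ee_pos: [0.6634, -0.1985, 0.0067]
orientation: [-180.0, 0.0, 178.5]
contact_force: [0.1, -0.4, 0.7]
width: 0.498
grasp_force: 0.0
```

```bash
python3 - <<'E'
from workcell import r
from h import *
i,K,T,o=wrist(r);print(o["ee_pos"],o["orientation"]);cv2.imwrite("pics/w2.png",i);plate(i,K,T,120)
E
```

```text
[ 0.66343384 -0.19845878  0.006728  ] [-1.79998170e+02  1.62047863e-02  1.78535558e+02]
plate 9624.697429639287 [ 591.2 -198.8] [120.8  85.2] 87.4 [[548.0, -257.0], [631.0, -261.0], [635.0, -165.0], [612.0, -140.0], [572.0, -138.0], [550.0, -157.0]]
```

View pics/w2.png

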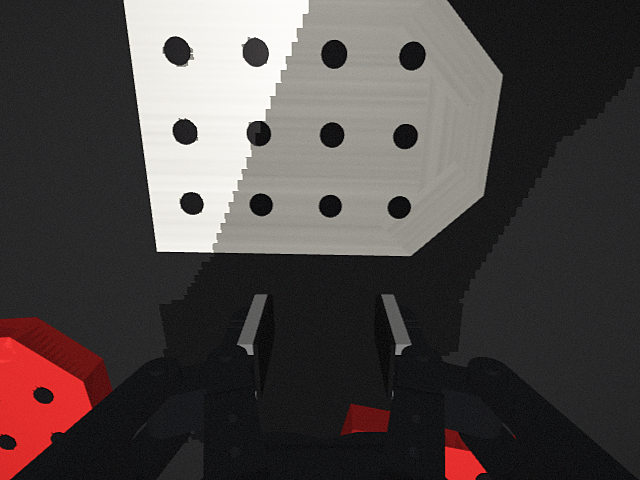

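The fingertips straddle the middle of the plate's side (side edge px 157–410, fingers px 255–395). I'll push it sideways gently.

Request:
{"api": "jog_arm", "payload": {
  "moves": [0.15,0,0.05,0,0,0,0.1,0,0,0,0,0,0.06,0,0,0,0,0,0.06,0,0,0,0,0,0.06,0,0,0,0,0,0.08,0,0,0,0,0,0.08,0,0,0,0,0,0.08,0,0,0,0,0,0.08,0,0,0,0,0,0.08,0,0,0,0,0,0.08,0,0,0,0,0]
}}

```text
t: 5.7
ee_pos: [0.6178, -0.1975, 0.004]
orientation: [-180.0, 0.0, 178.5]
contact_force: [5.4, -0.1, 3.7]
width: 0.501
grasp_force: 2.6
```

Request:
{"api": "jog_arm", "payload": {
  "moves": [0.08,0,0,0,0,0,0.08,0,0,0,0,0,0.06,0,0,0,0,0,0.04,0,0,0,0,0,0,0,0,0,0,0,0,0,0,0,0,0]
}}

```text
t: 6.45
ee_pos: [0.6045, -0.1972, 0.0038]
orientation: [-180.0, -0.0, 178.5]
contact_force: [2.8, -0.6, 2.5]
width: 0.499
grasp_force: 1.8
```

```bash
python3 - <<'E'
from workcell import r
from h import *
i,K,T,o=wrist(r);print(o["ee_pos"],o["orientation"]);plate(i,K,T,120)
s=r.snapshot("top");plate(s["img"],s["K"],s["extrinsics"],150)
s=r.snapshot("side");plate(s["img"],s["K"],s["extrinsics"],150)
E
```

```text
[ 0.60453235 -0.19718659  0.00377368] [-1.79995962e+02 -1.78655111e-02  1.78516648e+02]
plate 10024.170549436472 [ 549.4 -198.6] [120.7  88.1] 88.5 [[504.0, -258.0], [592.0, -260.0], [594.0, -163.0], [571.0, -139.0], [531.0, -138.0], [507.0, -161.0]]
plate 11411.989842747804 [ 514.7 -446.6] [136. 122.] 2.7 [[578.0, -396.0], [545.0, -387.0], [530.0, -403.0], [531.0, -432.0], [514.0, -420.0], [448.0, -423.0], [451.0, -510.0], [569.0, -505.0]]
plate 12837.692368057556 [539.  208.6] [191.9 296.8] 88.3 [[684.0, 113.0], [658.0, 261.0], [689.0, 297.0], [395.0, 306.0], [439.0, 258.0], [454.0, 296.0], [467.0, 258.0], [493.0, 297.0], [528.0, 290.0], [528.0, 256.0], [560.0, 289.0], [592.0, 254.0], [605.0, 294.0], [638.0, 288.0], [659.0, 246.0], [627.0, 204.0], [628.0, 110.0]]
```

Request:
{"api": "jog_arm", "payload": {
  "moves": [-0.2,0,0,0,0,0,0,0,0.0,0,0,0,0,0,-0.5,0,0,0,0,0,-0.6,0,0,1,0,0,-0.6,0,0,1,0,0,-0.6,0,0,1,0,0,-0.6,0,0,1,0,0,-0.6,0,0,1,0,0,-0.6,0,0,1,0,0,-0.6,0,0,1,0,0,-0.3,0,0,1,0,0,0,0,0,1]
}}

```text
t: 8.1
ee_pos: [0.6148, -0.1975, 0.2549]
orientation: [179.9, 0.0, 124.3]
contact_force: [0.1, -0.0, -0.5]
width: 0.499
grasp_force: 0.0
```

Request:
{"api": "jog_arm", "payload": {
  "moves": [0,0,0,0,0,1,0,0,0,0,0,1,0,0,0,0,0,1,0,0,0,0,0,1,0,0,0,0,0,1,0,0,0,0,0,1,0,0,0,0,0,1,0.8,-0.26,0,0,0,0.04,0.8,-0.26,0,0,0,0,0.8,-0.26,0,0,0,0,0.8,-0.26,0,0,0,0,0.7,-0.26,0,0,0,0]
}}

```text
t: 9.6
ee_pos: [0.5755, 0.0062, 0.2535]
orientation: [-179.9, 0.0, 82.3]
contact_force: [0.4, 1.4, -0.7]
width: 0.498
grasp_force: 0.0
```

Request:
{"api": "jog_arm", "payload": {
  "moves": [0,0,0,0,0,0,0,0,0,0,0,0]
}}

```text
t: 9.85
ee_pos: [0.5761, 0.0041, 0.2538]
orientation: [-180.0, 0.0, 82.3]
contact_force: [0.2, -0.4, 0.0]
width: 0.501
grasp_force: 0.0
```

```bash
python3 - <<'E'
from workcell import r
from h import *
i,K,T,o=wrist(r);np.savez("w3.npz",img=i,K=K,extrinsics=T);print(o["ee_pos"],o["orientation"]);cv2.imwrite("pics/w3.png",i);plate(i,K,T,120)
s=r.snapshot("top");plate(s["img"],s["K"],s["extrinsics"],150)
E
```

```text
[0.57612952 0.00408663 0.25375752] [-1.79981635e+02  1.72248418e-02  8.22762829e+01]
plate 10606.898322406923 [ 549.1 -194.5] [129.2  89.3] 88.6 [[570.0, -130.0], [535.0, -130.0], [509.0, -154.0], [504.0, -257.0], [592.0, -260.0], [593.0, -155.0]]
plate 6037.909052616451 [661.  129.2] [ 68.6 122.8] 82.2 [[605.0, 172.0], [603.0, 123.0], [622.0, 121.0], [621.0, 100.0], [628.0, 112.0], [705.0, 109.0], [711.0, 97.0], [715.0, 99.0], [711.0, 119.0], [722.0, 120.0], [722.0, 156.0]]
plate 11608.57031395007 [ 507.2 -475.9] [124.1 110.4] 2.7 [[570.0, -505.0], [564.0, -420.0], [444.0, -427.0], [450.0, -513.0], [542.0, -530.0]]
plate 10478.19822680601 [ 549.5 -201. ] [123.3  93.5] 88.2 [[573.0, -141.0], [529.0, -139.0], [507.0, -159.0], [504.0, -259.0], [592.0, -262.0], [595.0, -164.0]]
```

View pics/w3.png

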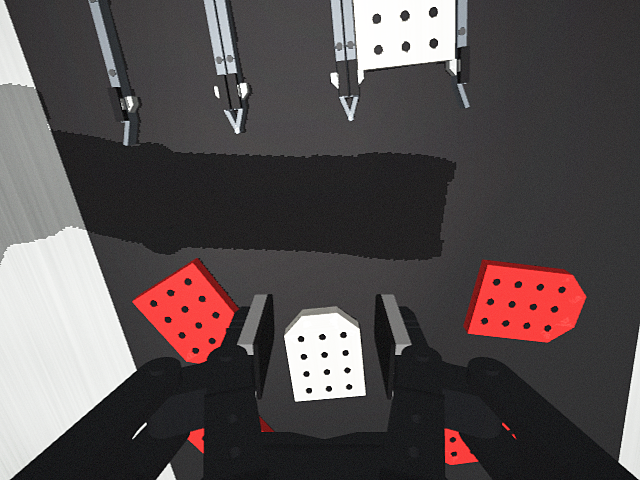

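The mouth's lead-in tips are at (237,132) and (351,120), with inner rail edges near (231–240, 0–80) and (332–337, 0–70). The plate lies straight ahead of the mouth.

```bash
python3 - <<'E'
from h import *
s=np.load("w3.npz");K,T,img=s["K"],s["extrinsics"],s["img"]
q=lambda u,z=.018:np.round(ray(K,T,u,z)[0]*1000,1)[:2].tolist()
print("lead",q((237,132)),q((351,120)))
g=cv2.cvtColor(img,cv2.COLOR_BGR2GRAY).astype(int)
for row in (3,15,25,35,60):
    a=np.abs(np.diff(g[row])); 
    L=[u for u in range(215,262) if a[u]>35]; R=[u for u in range(318,350) if a[u]>35]
    print(row,L,R, q((L[-1]+1,row)) if L else 0, q((R[0]+.5,row)) if R else 0)
E
```

```text
lead [500.2, 72.7] [610.8, 68.9]
3 [215, 224, 225] [330, 339, 340, 341, 342] [513.4, 181.2] [604.0, 168.9]
15 [215, 217, 226, 227] [331, 340, 341, 342, 343] [513.1, 171.9] [603.7, 159.6]
25 [216, 217, 218, 219, 227, 228] [332, 341, 342, 343, 344] [512.3, 164.1] [603.6, 151.6]
35 [218, 219, 220, 221, 229, 230, 236] [333, 342, 343, 344] [517.7, 155.3] [603.4, 143.6]
60 [223, 225, 232, 234] [335, 336, 340, 344] [511.6, 135.4] [602.6, 123.1]
```

Request:
{"api": "jog_arm", "payload": {
  "moves": [0,0,0,0,0,-0.53,0,0,0,0,0,-0.52,-0.74,-0.055,0,0,0,0,-0.74,-0.055,0,0,0,0,-0.74,-0.055,0,0,0,0,-0.74,-0.055,0,0,0,0,-0.74,-0.055,0,0,0,0,-0.74,-0.055,0,0,0,0,-0.74,-0.055,0,0,0,0,-0.74,-0.055,0,0,0,0,0,0,0.2,0,0,0,0,0,0.4,0,0,0]
}}

```text
t: 11.45
ee_pos: [0.5469, -0.2913, 0.2231]
orientation: [180.0, 0.0, 88.5]
contact_force: [0.5, 0.4, -0.2]
width: 0.498
grasp_force: 0.0
```

Request:
{"api": "jog_arm", "payload": {
  "moves": [0,0,0.8,0,0,0,0,0,0.8,0,0,0,0,0,0.8,0,0,0,0,0,0.8,0,0,0,0,0,0.6,0,0,0,0,0,0.4,0,0,0,0,0,0.2,0,0,0,0,0,0,0,0,0]
}}

```text
t: 12.45
ee_pos: [0.5469, -0.2907, 0.0036]
orientation: [-180.0, -0.0, 88.6]
contact_force: [0.1, 0.3, 0.0]
width: 0.498
grasp_force: 0.0
```

```bash
python3 - <<'E'
from workcell import r
from h import *
i,K,T,o=wrist(r);print(o["ee_pos"],o["orientation"]);cv2.imwrite("pics/w4.png",i);plate(i,K,T,120)
E
```

```text
[ 0.54693703 -0.29068664  0.00364858] [-1.79979061e+02 -5.84878038e-04  8.85878022e+01]
plate 7204.563845562981 [ 548.9 -217.9] [81.7 88.9] 88.5 [[506.0, -176.0], [504.0, -257.0], [592.0, -260.0], [594.0, -178.0]]
```

Request:
{"api": "jog_arm", "payload": {
  "moves": [0.2,0,0,0,0,0,0.08,0,0,0,0,0,0.06,0,0,0,0,0,0.06,0,0,0,0,0,0.08,0,0,0,0,0,0.1,0,0,0,0,0,0.12,0,0,0,0,0,0.14,0,0,0,0,0,0.14,0,0,0,0,0,0.14,0,0,0,0,0,0.14,0,0,0,0,0,0.14,0,0,0,0,0]
}}

```text
t: 14.0
ee_pos: [0.5488, -0.2205, 0.0039]
orientation: [180.0, 0.0, 88.6]
contact_force: [-0.3, -5.1, 3.7]
width: 0.499
grasp_force: 2.6
```

Request:
{"api": "jog_arm", "payload": {
  "moves": [0.14,0,0,0,0,0,0.14,0,0,0,0,0,0.14,0,0,0,0,0,0.14,0,0,0,0,0,0.14,0,0,0,0,0,0.14,0,0,0,0,0,0.14,0,0,0,0,0,0.14,0,0,0,0,0,0.14,0,0,0,0,0,0.14,0,0,0,0,0,0.14,0,0,0,0,0,0.14,0,0,0,0,0]
}}

```text
t: 15.5
ee_pos: [0.5508, -0.1366, 0.0039]
orientation: [180.0, 0.0, 88.6]
contact_force: [-0.1, -5.4, 3.9]
width: 0.502
grasp_force: 2.8
```

Request:
{"api": "jog_arm", "payload": {
  "moves": [0.14,0,0,0,0,0,0.14,0,0,0,0,0,0.14,0,0,0,0,0,0.14,0,0,0,0,0,0.14,0,0,0,0,0,0.12,0,0,0,0,0,0.08,0,0,0,0,0,0.04,0,0,0,0,0,0,0,0,0,0,0]
}}

```text
t: 16.62
ee_pos: [0.5518, -0.0894, 0.0038]
orientation: [-180.0, -0.0, 88.6]
contact_force: [1.2, -3.1, 1.7]
width: 0.501
grasp_force: 1.4
```

```bash
python3 - <<'E'
from workcell import r
from h import *
i,K,T,o=wrist(r);print(o["ee_pos"],o["orientation"]);cv2.imwrite("pics/w5.png",i);plate(i,K,T,120)
for n in("top","side"):
    s=r.snapshot(n);plate(s["img"],s["K"],s["extrinsics"],150)
E
```

```text
[ 0.55181144 -0.08938725  0.00377803] [-1.79983435e+02 -1.32623234e-02  8.86035415e+01]
plate 8985.86077225639 [553.4 -26.9] [102.4  88.7] 88.6 [[516.0, 25.0], [510.0, 17.0], [508.0, -77.0], [596.0, -79.0], [599.0, 16.0], [593.0, 23.0]]
plate 11765.87120631896 [ 507.2 -475.5] [124.9 111.1] 2.7 [[567.0, -510.0], [564.0, -420.0], [445.0, -425.0], [450.0, -513.0], [542.0, -530.0]]
plate 11447.070503022056 [ 514.7 -446.6] [136. 122.] 2.7 [[578.0, -396.0], [545.0, -387.0], [530.0, -403.0], [531.0, -432.0], [514.0, -420.0], [448.0, -423.0], [451.0, -510.0], [569.0, -505.0]]
plate 6672.078737540869 [-121.   435.2] [124.4 145. ] 4.4 [[-62.0, 482.0], [-188.0, 501.0], [-164.0, 359.0], [-124.0, 451.0]]
plate 5237.760580783244 [497.2 281. ] [ 49.7 208.8] 88.3 [[596.0, 267.0], [595.0, 303.0], [393.0, 297.0], [421.0, 260.0], [454.0, 296.0], [467.0, 258.0], [493.0, 297.0], [528.0, 290.0], [528.0, 256.0], [560.0, 289.0]]
```

The plate is on the dock axis to within about 1 mm and 0.3°. I'll keep pushing into the mouth.

Request:
{"api": "jog_arm", "payload": {
  "moves": [0.06,0,0,0,0,0.05,0.1,0,0,0,0,0,0.1,0,0,0,0,0,0.1,0,0,0,0,0,0.1,0,0,0,0,0,0.1,0,0,0,0,0,0.1,0,0,0,0,0,0.1,0,0,0,0,0,0.1,0,0,0,0,0,0.08,0,0,0,0,0]
}}

```text
t: 18.02
ee_pos: [0.5533, -0.0425, 0.0038]
orientation: [-180.0, 0.0, 88.3]
contact_force: [-0.2, -1.5, -1.5]
width: 0.506
grasp_force: 0.9
```

Request:
{"api": "jog_arm", "payload": {
  "moves": [0.08,0,0,0,0,0,0.08,0,0,0,0,0,0.08,0,0,0,0,0,0.08,0,0,0,0,0,0.08,0,0,0,0,0,0.08,0,0,0,0,0,0.08,0,0,0,0,0,0.08,0,0,0,0,0]
}}

```text
t: 19.02
ee_pos: [0.5543, -0.0106, 0.0038]
orientation: [-180.0, 0.0, 88.3]
contact_force: [0.2, -1.2, -1.1]
width: 0.501
grasp_force: 0.9
```

Request:
{"api": "jog_arm", "payload": {
  "moves": [0.08,0,0,0,0,0,0.08,0,0,0,0,0,0.08,0,0,0,0,0,0.08,0,0,0,0,0,0.08,0,0,0,0,0,0.08,0,0,0,0,0,0.08,0,0,0,0,0,0.08,0,0,0,0,0]
}}

```text
t: 20.02
ee_pos: [0.5552, 0.0206, 0.0039]
orientation: [180.0, 0.0, 88.3]
contact_force: [-0.8, -5.8, 0.4]
width: 0.499
grasp_force: 2.8
```

Request:
{"api": "jog_arm", "payload": {
  "moves": [0.08,0,0,0,0,0,0.08,0,0,0,0,0,0.08,0,0,0,0,0,0.08,0,0,0,0,0,0.08,0,0,0,0,0,0.08,0,0,0,0,0,0.08,0,0,0,0,0,0.08,0,0,0,0,0,0.08,0,0,0,0,0,0.08,0,0,0,0,0,0.08,0,0,0,0,0]
}}

```text
t: 21.4
ee_pos: [0.5565, 0.0645, 0.0038]
orientation: [-180.0, 0.0, 88.2]
contact_force: [-0.5, -5.6, 0.1]
width: 0.501
grasp_force: 2.9
```

```bash
python3 - <<'E'
from workcell import r
from h import *
i,K,T,o=wrist(r);print(o["ee_pos"],o["orientation"],o["contact_force"]);cv2.imwrite("pics/w6.png",i);plate(i,K,T,120)
E
```

```text
[0.55645985 0.06451444 0.00384285] [-1.79996445e+02  4.75827186e-02  8.82454418e+01] [-0.51097781 -5.5534235   0.12827498]
plate 9419.450266710715 [563.2 126.8] [102.4  97.4] 88.3 [[522.0, 179.0], [516.0, 172.0], [514.0, 77.0], [601.0, 74.0], [603.0, 121.0], [612.0, 123.0], [613.0, 159.0], [611.0, 160.0], [610.0, 164.0], [613.0, 161.0], [613.0, 170.0], [607.0, 174.0], [609.0, 177.0], [606.0, 177.0], [605.0, 171.0], [599.0, 177.0]]
```

View pics/w6.png

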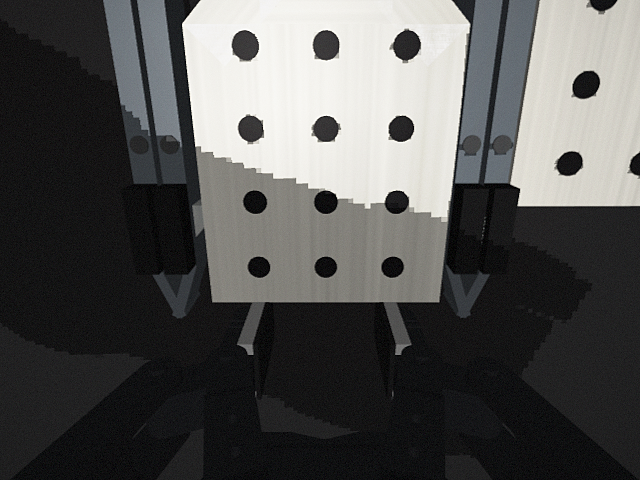

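The plate is in the channel, tail at row 302, with the catches at the housings (rows 190–270). I'll narrow the fingers a little for clearance and go on slowly.

Request:
{"api": "jog_arm", "payload": {
  "moves": [0,0,0,0,0,0,0,0,0,0,0,0,0.06,0,0,0,0,0,0.06,0,0,0,0,0,0.06,0,0,0,0,0,0.06,0,0,0,0,0,0.06,0,0,0,0,0,0.06,0,0,0,0,0,0.06,0,0,0,0,0],
  "claw": 0.3
}}

```text
t: 22.58
ee_pos: [0.5572, 0.0852, 0.0039]
orientation: [180.0, 0.0, 88.2]
contact_force: [-0.8, -7.8, 3.1]
width: 0.302
grasp_force: 3.7
```

Request:
{"api": "jog_arm", "payload": {
  "moves": [0.04,0,0,0,0,0,0.04,0,0,0,0,0,0.04,0,0,0,0,0,0.04,0,0,0,0,0]
}}

```text
t: 23.08
ee_pos: [0.5574, 0.0928, 0.0039]
orientation: [180.0, 0.1, 88.2]
contact_force: [-0.9, -13.8, 2.7]
width: 0.3
grasp_force: 6.8
```

Request:
{"api": "jog_arm", "payload": {
  "moves": [0.04,0,0,0,0,0,0.04,0,0,0,0,0]
}}

```text
t: 23.32
ee_pos: [0.5575, 0.0956, 0.0039]
orientation: [180.0, 0.1, 88.2]
contact_force: [-0.9, -16.2, 4.1]
width: 0.302
grasp_force: 8.1
```

Request:
{"api": "jog_arm", "payload": {
  "moves": [0.04,0,0,0,0,0,0.04,0,0,0,0,0]
}}

```text
t: 23.58
ee_pos: [0.5575, 0.099, 0.0039]
orientation: [180.0, 0.2, 88.1]
contact_force: [-1.2, -18.5, 4.7]
width: 0.304
grasp_force: 9.6
```

Request:
{"api": "jog_arm", "payload": {
  "moves": [0.03,0,0,0,0,0,0.03,0,0,0,0,0]
}}

```text
t: 23.82
ee_pos: [0.5576, 0.1014, 0.0039]
orientation: [180.0, 0.2, 88.1]
contact_force: [-1.0, -22.5, 4.3]
width: 0.3
grasp_force: 10.8
```

Request:
{"api": "jog_arm", "payload": {
  "moves": [0.03,0,0,0,0,0,0.02,0,0,0,0,0]
}}

```text
t: 24.08
ee_pos: [0.5577, 0.1039, 0.0039]
orientation: [180.0, 0.2, 88.1]
contact_force: [-2.1, -20.5, 4.0]
width: 0.306
grasp_force: 10.3
```

Request:
{"api": "jog_arm", "payload": {
  "moves": [0.03,0,0,0,0,0,0,0,0,0,0,0]
}}

```text
t: 24.32
ee_pos: [0.5577, 0.1046, 0.0039]
orientation: [180.0, 0.3, 88.1]
contact_force: [-1.9, -23.9, 5.1]
width: 0.302
grasp_force: 12.3
```

```bash
python3 - <<'E'
from workcell import r
from h import *
i,K,T,o=wrist(r);print(o["ee_pos"],o["contact_force"]);cv2.imwrite("pics/w7.png",i);plate(i,K,T,120)
E
```

```text
[0.55771356 0.10456004 0.00391661] [ -1.881115   -23.87242899   5.06208841]
plate 9583.117723200237 [564.3 165.5] [105.   97.7] 88.1 [[523.0, 219.0], [517.0, 213.0], [514.0, 117.0], [599.0, 114.0], [602.0, 112.0], [603.0, 147.0], [612.0, 144.0], [614.0, 193.0], [608.0, 191.0], [607.0, 195.0], [610.0, 198.0], [614.0, 195.0], [614.0, 216.0], [614.0, 212.0], [611.0, 211.0], [609.0, 213.0], [612.0, 214.0], [609.0, 216.0], [611.0, 216.0]]
```

View pics/w7.png

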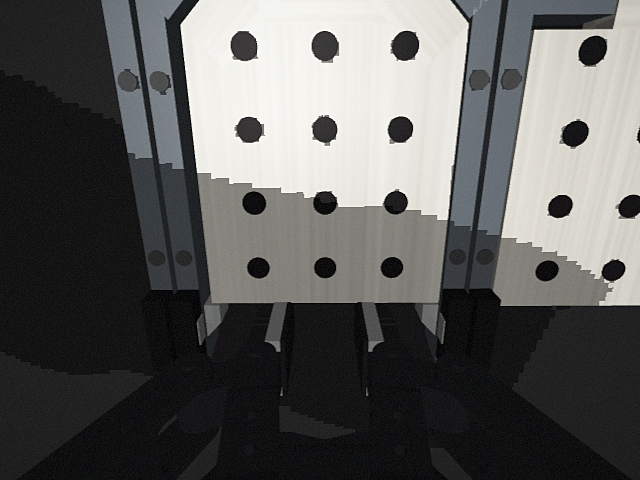

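Request:
{"api": "jog_arm", "payload": {
  "moves": [0.03,0,0,0,0,0,0,0,0,0,0,0]
}}

```text
t: 24.62
ee_pos: [0.5577, 0.1046, 0.0039]
orientation: [180.0, 0.3, 88.0]
contact_force: [-1.4, -31.1, 5.6]
width: 0.296
grasp_force: 15.7
```

Request:
{"api": "jog_arm", "payload": {
  "moves": [0.03,0,0,0,0,0,0,0,0,0,0,0]
}}

```text
t: 24.88
ee_pos: [0.5577, 0.1047, 0.0039]
orientation: [180.0, 0.4, 88.0]
contact_force: [-1.3, -38.0, 6.8]
width: 0.3
grasp_force: 19.1
```

It is hard against the stop: no motion, and the force is rising. I'll ease off gently and check that the catches hold.

Request:
{"api": "jog_arm", "payload": {
  "moves": [-0.06,0,0,0,0,0,-0.06,0,0,0,0,0,-0.04,0,0,0,0,0,-0.04,0,0,0,0,0,0,0,0,0,0,0]
}}

```text
t: 25.5
ee_pos: [0.5576, 0.1025, 0.0038]
orientation: [-180.0, -0.0, 88.3]
contact_force: [-0.6, 0.0, -0.4]
width: 0.298
grasp_force: 0.0
```

Request:
{"api": "jog_arm", "payload": {
  "moves": [-0.1,0,0,0,0,0,-0.1,0,0,0,0,0,-0.1,0,0,0,0,0,-0.1,0,0,0,0,0,0,0,0,0,0,0]
}}

```text
t: 26.12
ee_pos: [0.5571, 0.0815, 0.0038]
orientation: [-180.0, 0.0, 88.2]
contact_force: [0.7, -0.1, -0.4]
width: 0.301
grasp_force: 0.0
```

```bash
python3 - <<'E'
from workcell import r
from h import *
i,K,T,o=wrist(r);print(o["ee_pos"],o["contact_force"])
u=proj(K,T,[[.5577,.117,.016]])[0].astype(int);print(u);plate(i,K,T,120)
c=i[max(0,u[1]-100):u[1]+100,max(0,u[0]-160):u[0]+160]
c=cv2.convertScaleAbs(c,alpha=1.5,beta=30);cv2.imwrite("pics/w8.png",cv2.resize(c,None,fx=2.4,fy=2.4))
E
```

```text
[0.55707798 0.08149455 0.00384719] [ 0.74255382 -0.09935009 -0.36447382]
[322 242]
plate 7771.293418180663 [564.  154.3] [81.5 97.5] 88.2 [[517.0, 196.0], [514.0, 115.0], [602.0, 112.0], [603.0, 124.0], [611.0, 121.0], [614.0, 193.0], [612.0, 191.0], [608.0, 191.0], [607.0, 194.0]]
```

View pics/w8.png

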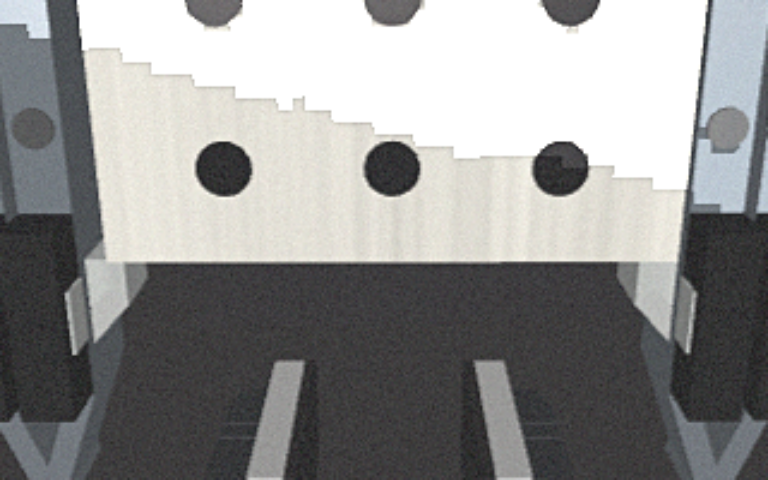

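Both catches stand out behind the tail (crop px ~(125,275) and ~(640,275)), and the plate stayed home (tail moved back about 1.5 mm onto the catches). I'll lift clear and hand in.

Request:
{"api": "jog_arm", "payload": {
  "moves": [-0.5,0,0,0,0,0,-0.5,0,0,0,0,0,-0.2,0,-0.4,0,0,0,0,0,-0.7,0,0,0,0,0,-0.7,0,0,0,0,0,-0.7,0,0,0,0,0,-0.5,0,0,0,0,0,0,0,0,0,0,0,0,0,0,0]
}}

```text
t: 27.3
ee_pos: [0.5551, 0.0227, 0.1539]
orientation: [-180.0, -0.0, 88.3]
contact_force: [0.0, -0.4, -0.1]
width: 0.3
grasp_force: 0.0
```

```bash
python3 - <<'E'
from workcell import r
from h import *
i,K,T,o=wrist(r);print(o["ee_pos"],o["contact_force"]);plate(i,K,T,120)
print(r.sign_off())
E
```

```text
[0.5550736  0.02271319 0.15394265] [ 0.017177   -0.38585907 -0.10097254]
plate 11320.106878047809 [616.  133.6] [ 69.8 213. ] 88.3 [[509.0, 105.0], [517.0, 108.0], [517.0, 116.0], [596.0, 113.0], [602.0, 100.0], [603.0, 122.0], [623.0, 122.0], [623.0, 102.0], [627.0, 112.0], [705.0, 110.0], [711.0, 96.0], [711.0, 118.0], [722.0, 119.0], [723.0, 165.0], [716.0, 164.0], [715.0, 135.0], [721.0, 134.0], [721.0, 128.0], [712.0, 129.0], [713.0, 166.0], [516.0, 171.0], [514.0, 116.0], [509.0, 114.0]]
the job is handed in; nothing more can be done
None
```

The clipped-nose plate is home in its own dock, with both spring catches snapped out behind it and holding. The job was handed in at about 27 s with the arm clear, and the highest push force I read was about 38 N on the fingertips at the end stop.

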